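# Build up a guide roller on its spindle and gauge the height

## Robot

A 6-joint arm with a two-finger parallel gripper is mounted at the origin on the work surface. World frame = base frame: x ahead of the robot, y to its left, z up, the work surface at z = 0. Lengths are in mm, angles in rad, forces in N, time in s.
With the tool pointing down it reaches from about 400 to 825 mm from the base axis. Payload 7 kg.
Tool frame: the origin (TCP) lies at the very end of the fingers, on their centre line; the grasp point (between the pads) lies 19 mm behind it; z points along the fingers, y is the line along which they close (so a half turn about z gives the same grasp; the last joint's range is limited). The gripper opens to 88 mm and grips with 3 to 60 N. Pads are 19 mm wide; open, the fingers measure 130 mm over their backs; the gripper's body (78 mm by 193 mm) begins 47 mm behind the grasp point.
Start: joints at [-0.887, 0.359, 0.012, 0, -1.224, -0.288], TCP at [260.216, -622.802, 226.561] pointing down, gripper open.
Joint ranges: [-3.07, 3.07], [-1.43, 2.12], [-1.02, 1.25], [-3.03, 1.67], [-3.05, -0], [-3.03, 3.03]. Speed limits (rad/s): [2.39, 2.39, 3.01, 3.14, 3.14, 3.14].

## Interface

Orientations are given as a unit quaternion [x, y, z, w].
In Python, from plant import bot gives the robot as it stands. Calls block until the motion is done:
- bot.move_ptp(position, orientation): joint-space move of the TCP to a pose.
- bot.line_to(position, velocity=150, ori=None): straight line of the TCP; ori=None keeps the orientation; velocity is the mean speed in mm/s.
- bot.move_joints(angles): joint-space move.
- bot.move_gripper(opening, force=None): finger opening in mm; force is the grip in N (None keeps the last); returns when the fingers have stopped.
- bot.pause(seconds).
- bot.solve_ik(position, orientation): joint angles nearest the present ones, or None.
- bot.read_state(): the state.
- bot.camera(name): name is "scene" or "top" or "wrist"; returns the picture (480x640x3 uint8, red, green, blue); there is no depth.
- bot.get_calibration(name): a dict with "fx", "fy", "cx", "cy" (pixels), "view" (4x4, takes a point from world to camera coordinates); the wrist camera has in their place "T_tool_cam" (4x4, takes a point from camera to tool coordinates, whose origin is the TCP and whose axes are the flange's). Camera axes: x right, y up, looking along -z (the intrinsics and any distortion apply to the point x, -y, -z); pixel columns grow to the right and rows downward; lengths in mm; the calibration is good to about 2 mm. A picture is of the moment at which its call begins: read the wrist's pose just before it. get_calibration takes no time and is no camera call.
A pose or a line that the arm cannot do raises bot.Unreachable and nothing moves.
- bot.close_job(): hands the job in; it is judged then, once.
The state is a dict: "t": time; "joint_pos": joint angles; "qvel": joint speeds; "tau": joint torques, N m; "tcp_pos": TCP position; "eef_rot": TCP orientation; "contact_force": force on the tool from outside, world axes, zero at the start; "moment": the same for the moment, N m; "width": finger opening in mm; "finger_force": force on a finger pad.
Only numpy, scipy, OpenCV 4.12 (cv2) and the standard library are available. Lean on these libraries where they do the work, as an engineer would, in place of code of your own. Each camera call takes 0.05 s, during which the arm holds its last target. There are 200 camera calls.

## Task

Build up the guide roller on the upright spindle: lift the plastic cap off the spindle and put it in the open tray, then slide the taller plain sleeve down the spindle until it sits on the spindle's foot, and after it the flanged roller, flange downwards, until it sits on the sleeve; lower both under control, do not let them drop. Then gently stand the bridge-shaped height gauge upright on the bench, straddling the spindle, so that its sprung foot rests centred on top of the roller and shows its height, and let go of it. Leave the shorter sleeve and the other things on the bench where they are.

Things in the scene. Friction and masses are not known exactly. Their poses are not given: they have to be found in the camera images.
- spindle: fixed upright steel spindle. Round dark foot, diameter 100 mm, 10 mm thick, flat on the bench; from it rises a plain shaft, diameter 34 mm, to 90 mm above the bench, its last 8 mm tapered to diameter 26. Origin: centre of the foot's underside (bench level), z up
- shaft_top (a point): centre of the flat top end of the shaft, 90 mm above the bench
- cap: loose grey plastic cap, a tube closed at its top: outer diameter 52 mm, height 70 mm, bore 40 mm, top 6 mm thick. At the start it hangs over the shaft, its closed top resting on the shaft's end, its open rim about 26 mm and its top about 96 mm above the bench. Origin: centre of its open lower rim, z along its axis towards the closed top
- cap_mid (a point): middle of the cap, on its axis, 35 mm above its open rim
- long_sleeve: loose plain steel tube standing on the bench, outer diameter 62 mm, bore 37 mm, height 60 mm: the taller of two sleeves. Origin: centre of its lower end, z along its axis
- short_sleeve: loose plain steel tube, outer diameter 62 mm, bore 37 mm, only 36 mm high: bystander, to be left. Origin: centre of its lower end
- roller: loose aluminium flanged roller standing flange down on the bench: flange diameter 96 mm, 10 mm thick, above it a hub of diameter 66 mm; height 46 mm in all, bore 37 mm right through. Origin: centre of the flange's underside, z along its axis towards the hub's end
- gauge: loose bridge-shaped aluminium height gauge (0.66 kg) on the bench: two legs (x 50, y 14, height 150 mm) with a 150 mm gap between them along y; beam across them from z 150 to 164 mm, x 50, y 178 mm; on its middle a black grip block, x 30, y 50 mm, from z 164 to 209 mm. The sprung foot hangs under the beam's middle. Origin: bench level under the middle, z up
- gauge_foot (a joint): the gauge's sprung foot, a steel disc of diameter 52 mm, 8 mm thick. Value: metres that the foot is pushed up, 0 (hanging free, its face 90 mm above the leg ends) to 0.045; about 2 N at 0.026. With the gauge on the bench over the finished stack (top 116 mm) it reads 0.026
- foot_face (a point): centre of the lower face of the gauge's sprung foot
- tray: fixed open grey tray on the bench, 160 mm along x, 140 mm along y, 35 mm high, walls and floor 4 mm. Origin: centre of its underside
- wrench: bystander: steel wrench lying flat, 170 mm long along its x. Origin: its middle
- can: bystander: grey can, diameter 66 mm, 70 mm high. Origin: centre of its underside
Mind the look-alikes: they are no part of the job. Leave any purple look-alike of the roller alone.

How it is judged (in metres and radians):
On the way, in this order (a step that is already met when the one before it is completed fails the run):
1. the cap lies or stands in the tray (x of cap_mid in the frame of tray between -0.076 and 0.076 m and y of cap_mid in the frame of tray between -0.066 and 0.066 m and height (world z) of cap_mid below 0.055 m and linear speed of cap below 0.03 m/s), for 0.2 s.
2. the taller sleeve sits on the spindle's foot, round the shaft (((horizontal distance between long_sleeve and spindle below 0.004 m and z of long_sleeve in the frame of spindle between 0.006 and 0.013 m and angle between long_sleeve's own z axis and vertical below 0.06 rad and linear speed of long_sleeve below 0.03 m/s) or (horizontal distance between long_sleeve and spindle below 0.004 m and z of long_sleeve in the frame of spindle between 0.066 and 0.073 m and angle between long_sleeve's own z axis and vertical above 3.08 rad and linear speed of long_sleeve below 0.03 m/s))), for 0.2 s.
3. the roller sits on the sleeve, flange down, round the shaft (((horizontal distance between long_sleeve and spindle below 0.004 m and z of long_sleeve in the frame of spindle between 0.006 and 0.013 m and angle between long_sleeve's own z axis and vertical below 0.06 rad and linear speed of long_sleeve below 0.03 m/s) or (horizontal distance between long_sleeve and spindle below 0.004 m and z of long_sleeve in the frame of spindle between 0.066 and 0.073 m and angle between long_sleeve's own z axis and vertical above 3.08 rad and linear speed of long_sleeve below 0.03 m/s)) and horizontal distance between roller and spindle below 0.004 m and z of roller in the frame of spindle between 0.066 and 0.074 m and angle between roller's own z axis and vertical below 0.06 rad and linear speed of roller below 0.03 m/s), for 0.2 s.
4. the gauge stands on the bench over the stack, its foot on the roller, reading 26 mm within 2.5 mm (all of step 3 and horizontal distance between foot_face and spindle below 0.015 m and height (world z) of gauge between -0.003 and 0.004 m and angle between gauge's own z axis and vertical below 0.04 rad and value of joint gauge_foot between 0.0235 and 0.0285 m and linear speed of gauge below 0.03 m/s and contact force between gauge_foot and roller above 0.3 N), for 0.2 s.
At the end, for the whole second after the job is handed in: Cap at rest in the tray; taller sleeve round the shaft (axes within 4 mm), upright, within 4 mm of the foot; roller likewise on the sleeve, flange down; gauge upright, legs on the bench, let go, its foot centred within 15 mm, on the roller and reading 0.0235 to 0.0285 m (all of step 1 and all of step 4); the robot touches nothing.
It fails at once if the sleeve or the roller drops or is rammed down the shaft (faster than 0.45 m/s) ((horizontal distance between long_sleeve and spindle below 0.012 m and height (world z) of long_sleeve below 0.1 m and linear speed of long_sleeve above 0.45 m/s) or (horizontal distance between roller and spindle below 0.012 m and height (world z) of roller below 0.1 m and linear speed of roller above 0.45 m/s)).
It fails at once if the gauge is dropped or rammed down over the spindle (faster than 0.45 m/s) (horizontal distance between gauge and spindle below 0.05 m and height (world z) of gauge below 0.05 m and linear speed of gauge above 0.45 m/s).
It fails at once if the shorter sleeve or another bystander is moved by more than 30 mm (distance of any of short_sleeve, wrench, can from where it was at the start of the episode above 0.03 m).
It also fails if it takes over 72 s, if anything falls off the work surface, if the arm or the gripper's body presses on something with over 40 N, if the wrist force passes 120 N, or if a joint passes its speed limit or range.

## Working session

There is one attempt and no reset: what is moved stays moved. The work goes in short steps, each a Python script; the robot and the scene stay as the last script left them, time stands still between calls to the robot, and variables do not carry over. Pictures are saved under pics/ and viewed, at most 10 in all, crops included, and the job is handed in when it is done.

```bash
ls; mkdir -p pics
python3 - <<'E'
from plant import bot
import cv2,numpy as np
for n in("scene","top"):
    cv2.imwrite(f"pics/{n}0.png",bot.camera(n)[:,:,::-1])
for n in("scene","top","wrist"): print(n,bot.get_calibration(n))
s=bot.read_state();print(s)
E
```

```text
pics
scene {'fx': 487.9456092368616, 'fy': 487.9456092368616, 'cx': 322.03617132500585, 'cy': 241.50652414627885, 'view': array([[-2.45067049e-02,  9.99697294e-01,  2.17754303e-03,
         7.39307165e+01],
       [-6.37422438e-01, -1.73037669e-02,  7.70320203e-01,
         2.55811744e+02],
       [ 7.70124702e-01,  1.74899951e-02,  6.37653545e-01,
        -1.61918926e+03],
       [ 0.00000000e+00,  0.00000000e+00,  0.00000000e+00,
         1.00000000e+00]])}
top {'fx': 433.266655043766, 'fy': 433.266655043766, 'cx': 323.52498996315614, 'cy': 237.92808990879084, 'view': array([[-9.29640497e-03, -9.99794301e-01, -1.80259028e-02,
        -7.80673327e+01],
       [ 9.86765319e-01, -1.20907085e-02,  1.61703494e-01,
        -5.17621048e+02],
       [-1.61888177e-01, -1.62840746e-02,  9.86674742e-01,
        -9.24617933e+02],
       [ 0.00000000e+00,  0.00000000e+00,  0.00000000e+00,
         1.00000000e+00]])}
wrist {'fx': 421.62614051152826, 'fy': 421.62614051152826, 'cx': 323.65073693911967, 'cy': 243.93583665813594, 'T_tool_cam': array([[-1.18922147e-03,  9.64334606e-01,  2.64683497e-0
[... 279 characters left out ...]
00]])}
{'t': 0.1, 'joint_pos': array([-8.86880939e-01,  3.59319817e-01,  1.11385067e-02, -2.93157315e-04,
       -1.22412519e+00, -2.88062668e-01]), 'qvel': array([-0.00249598, -0.00071574,  0.00279897,  0.00252671, -0.00136214,
        0.00107787]), 'tau': array([-1.30785924e-03, -5.84163344e+01,  2.93750417e+01,  7.01565877e+00,
        1.01567965e-02, -6.07042148e-05]), 'tcp_pos': array([ 260.04506193, -622.40833253,  225.71100635]), 'eef_rot': array([-1.96587609e-01,  9.80485963e-01,  7.32033822e-04, -2.30826319e-04]), 'contact_force': array([ 0.24895587, -0.12239828,  0.36827936]), 'moment': array([ 0.0207887 ,  0.0007101 , -0.03179658]), 'finger_force': 0.0, 'width': 87.74794441558085}
```

View pics/scene0.png

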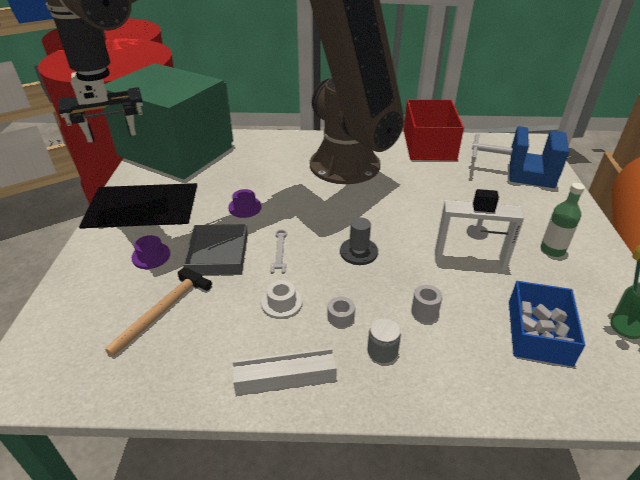

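View pics/top0.png

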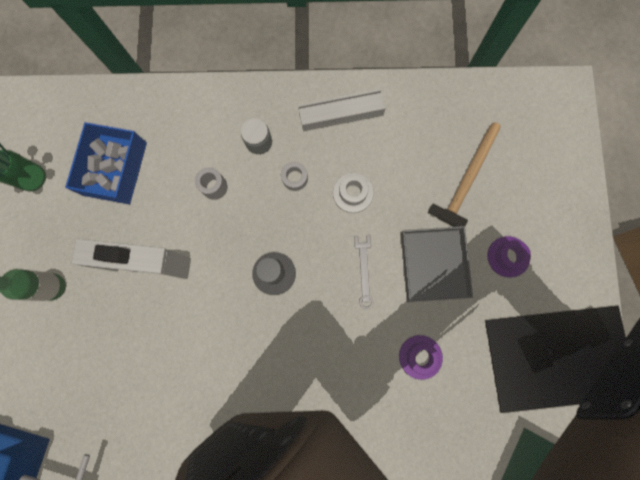

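Scene picture: cap on spindle (360,222), long sleeve (427,290), short (341,303), roller (282,285), tray (217,250), gauge grip (486,201). Top picture: cap top (268,268), long sleeve (209,182), roller hub (354,188), tray (436,265), gauge grip (111,254), wrench (364,270).

```bash
cat > h.py <<'E'
import numpy as np,cv2
from plant import bot
from scipy.spatial.transform import Rotation as R
def view(n):
    c=bot.get_calibration(n)
    if n!="wrist": return c,np.linalg.inv(c["view"])
    s=bot.read_state();T=np.eye(4);T[:3,:3]=R.from_quat(s["eef_rot"]).as_matrix();T[:3,3]=s["tcp_pos"]
    return c,T@c["T_tool_cam"]
def ray(c,W,px,z):
    "pixel -> world point on plane of height z"
    d=W[:3,:3]@np.array([(px[0]-c["cx"])/c["fx"],-(px[1]-c["cy"])/c["fy"],-1])
    o=W[:3,3];return (o+d*(z-o[2])/d[2])[:2]
def proj(c,W,P):
    p=np.linalg.inv(W)@np.r_[P,1];return np.array([c["cx"]-c["fx"]*p[0]/p[2],c["cy"]+c["fy"]*p[1]/p[2]])
def q(yaw): # tool down, closing direction at angle yaw from world y
    return (R.from_euler("z",yaw)*R.from_quat([0,1,0,0])).as_quat()
def snap(name=None):
    v=view("wrist");im=bot.camera("wrist")[:,:,::-1].copy()
    if name: cv2.imwrite(f"pics/{name}.png",im)
    return v[0],v[1],im
E
python3 - <<'E'
from h import *
T=view("top");S=view("scene")
for n,z,a,b in [("cap",96,(268,268),(360,222)),("long",60,(209,182),(427,290)),("short",36,(294,176),(341,303)),("roller",46,(354,188),(282,285)),("grip",209,(111,254),(486,194)),("gripL",209,(94,252),None),("gripR",209,(130,256),None),("beamL",164,(76,252),None),("beamR",165,(164,259),None),("can",70,(254,132),(384,328)),
 ("tray a",35,(402,229),None),("tray b",35,(463,228),None),("tray c",35,(471,298),None),("tray d",35,(406,302),None),("wr",4,(364,270),(280,252))]:
    print(n,ray(*T,a,z).round(),ray(*S,b,z).round() if b else "")
s=bot.read_state()["joint_pos"]
for yaw in (0,np.pi/2,np.pi,-np.pi/2):
  for p in ([500,-30,100],[680,100,30],[660,-220,30],[530,240,190]): print(round(yaw,1),p,np.round(bot.solve_ik(p,q(yaw)),2))
E
```

```text
cap [446.  32.] [440.  31.]
long [644. 172.] [638. 175.]
short [663. -17.] [660. -16.]
roller [ 629. -154.] [ 617. -151.]
grip [464. 306.] [475. 312.]
gripL [468. 338.] 
gripR [460. 270.] 
beamL [475. 398.] 
beamR [459. 224.] 
can [757.  71.] [759.  70.]
tray a [ 536. -260.] 
tray b [ 537. -396.] 
tray c [ 381. -404.] 
tray d [ 374. -262.] 
wr [ 447. -175.] [ 454. -172.]
0 [500, -30, 100] [ 0.33  0.2  -0.54  0.   -0.84 -1.9 ]
0 [680, 100, 30] [ 0.43  0.54 -0.18  0.   -0.85 -2.  ]
0 [660, -220, 30] [-0.04  0.56 -0.15  0.   -0.86 -1.53]
0 [530, 240, 190] [ 0.76  0.23 -0.25  0.   -1.09 -2.33]
1.6 [500, -30, 100] [ 0.33  0.2  -0.54  0.   -0.84 -0.33]
1.6 [680, 100, 30] [ 0.43  0.54 -0.18  0.   -0.85 -0.43]
1.6 [660, -220, 30] [-0.04  0.56 -0.15  0.   -0.86  0.04]
1.6 [530, 240, 190] [ 0.76  0.23 -0.25  0.   -1.09 -0.76]
3.1 [500, -30, 100] [ 0.33  0.2  -0.54  0.   -0.84  1.24]
3.1 [680, 100, 30] [ 0.43  0.54 -0.18  0.   -0.85  1.14]
3.1 [660, -220, 30] [-0.04  0.56 -0.15  0.   -0.86  1.61]
3.1 [530, 240, 190] [ 0.76  0.23 -0.25  0.   -1.09  0.81]
-1.6 [500, -30, 100] [ 0.33  0.2  -0.54  0.   -0.84  2.81]
-1.6 [680, 100, 30] [ 0.43  0.54 -0.18  0.   -0.85  2.71]Traceback (most recent call last):
  File "<stdin>", line 8, in <module>
    return _wrapfunc(a, 'round', decimals=decimals, out=out)
    return _wrapit(obj, method, *args, **kwds)
    result = getattr(arr, method)(*args, **kwds)
TypeError: unsupported operand type(s) for *: 'NoneType' and 'float'
```

Run:
```python
from h import *
ims=[]
for n,p in [("roller",(623,-152,176)),("long",(641,173,190)),("gauge",(468,310,330)),("cap",(443,32,226))]:
    bot.move_ptp(p,q(np.pi/2)); bot.pause(.2)
    c,W,im=snap(n); np.save(f"{n}_W.npy",W); ims.append(cv2.resize(im,(400,300)))
    print(n,bot.read_state()["t"],bot.read_state()["tcp_pos"],proj(c,W,[p[0],p[1],p[2]-130]))
cv2.imwrite("pics/m1.png",np.vstack([np.hstack(ims[:2]),np.hstack(ims[2:])]))
```

```text
roller 2.4917 [ 622.84146297 -152.60625623  176.01814368] [323.1352233  235.19972309]
long 3.975 [641.22892031 171.80615573 190.05812259] [323.66839495 236.09805505]
gauge 5.25 [468.57724803 309.34779997 328.96120295] [323.90569766 236.00603008]
cap 6.6417 [443.40296276  32.86860914 226.11121888] [324.14147488 232.79687705]
```

View pics/m1.png

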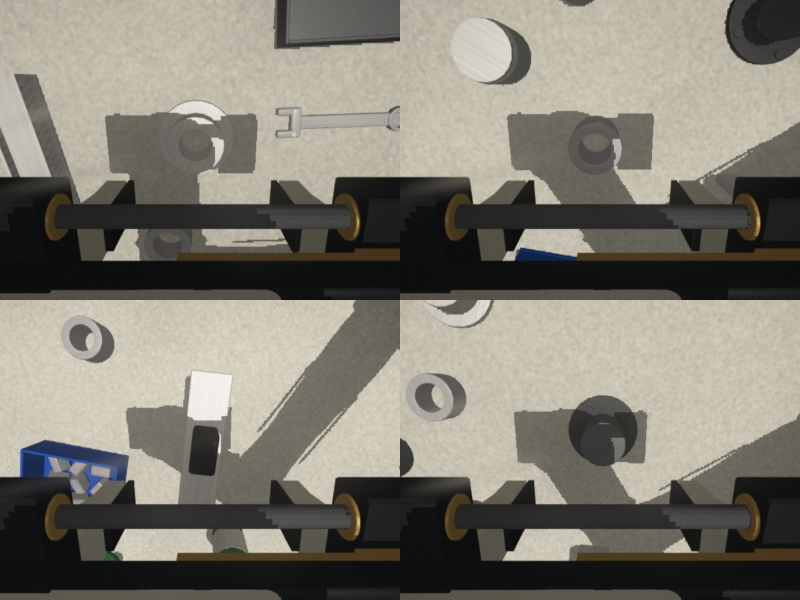

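The wrist views (from top left) show roller hub near full-image (313,220), long sleeve (312,232), gauge grip (326,240) and cap top (325,235), all partly in shadow. I enlarge them with more contrast to locate the rims.

Run:
```python
import cv2,numpy as np
o=[]
for n,c in [("roller",(313,210)),("long",(312,230)),("gauge",(326,200)),("cap",(325,228))]:
    im=cv2.imread(f"pics/{n}.png"); x,y=c[0]-80,c[1]-60; 
    k=im[y:y+120,x:x+160].astype(float); k=np.clip((k/ (np.percentile(k,90)))**.6*230,0,255).astype(np.uint8)
    k=cv2.resize(k,(400,300),interpolation=cv2.INTER_CUBIC)
    for i in range(0,160,20): cv2.line(k,(int(i*2.5),0),(int(i*2.5),5),(0,0,255),1)
    for i in range(0,120,20): cv2.line(k,(0,int(i*2.5)),(5,int(i*2.5)),(0,0,255),1)
    o.append(k)
cv2.imwrite("pics/m2.png",np.vstack([np.hstack(o[:2]),np.hstack(o[2:])]))
```

```text
(no output)
```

View pics/m2.png

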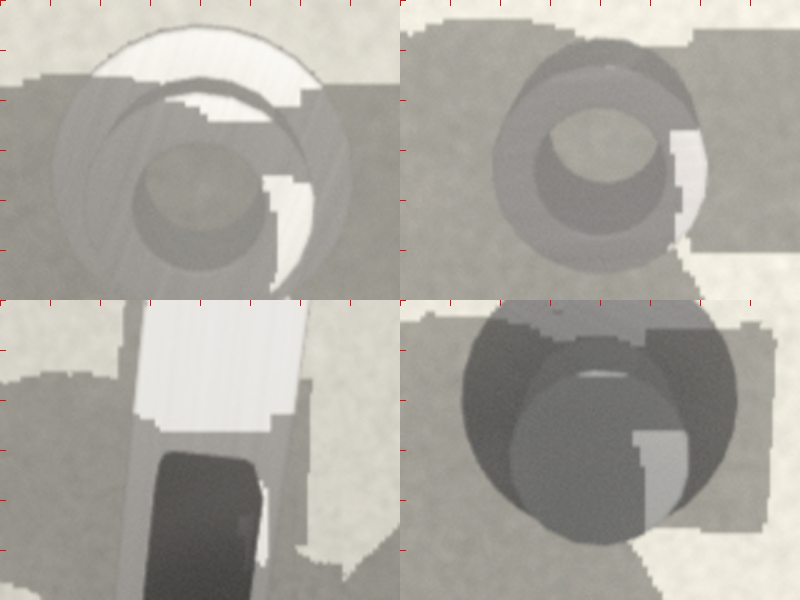

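Run:
```python
from h import *
c=bot.get_calibration("wrist")
P={n:ray(c,np.load(f"{n}_W.npy"),px,z) for n,px,z in [("roller",(313.2,232.4),46),("long",(312,238),60),("cap",(324.8,231.2),96)]}
print(P)
Q=q(np.pi/2)
x,y=P["cap"]
bot.line_to([x,y,120],120); bot.line_to([x,y,62],90)
bot.move_gripper(46,15); s=bot.read_state(); print(s["width"],s["finger_force"],s["tcp_pos"],s["contact_force"])
bot.line_to([x,y,170],120); s=bot.read_state(); print(s["width"],s["contact_force"])
bot.line_to([x,y+0,170],120) if 0 else None
v=view("wrist"); snap("caph")
# look at bare shaft from the side: move away toward tray
bot.line_to([457,-330,170],260); bot.line_to([457,-330,43],120); bot.move_gripper(87); bot.line_to([457,-330,160],200)
bot.move_ptp([x,y,220],Q); bot.pause(.2)
c,W,im=snap("shaft"); np.save("shaft_W.npy",W); s=bot.read_state(); print(s["t"],s["tcp_pos"],proj(c,W,[x,y,90]))
k=im[160:310,225:425]; k=np.clip((k/np.percentile(k,90))**.6*230,0,255).astype(np.uint8)
t=bot.camera("top")[:,:,::-1]
cv2.imwrite("pics/m3.png",np.hstack([cv2.resize(k,(400,300),interpolation=2),cv2.resize(t[200:350,350:550],(400,300))]))
```

```text
{'roller': array([ 629.99538004, -154.05441747]), 'long': array([649.25522796, 174.36048621]), 'cap': array([442.53663227,  30.84143181])}
51.913375951906644 15.00012131407857 [442.60527364  30.87480556  62.10274166] [ 0.49703529 -0.07891239  2.18754859]
52.516378320270036 [ 0.57595972  0.50613165 -1.46430831]
16.1167 [442.6612068   30.16623996 219.76878717] [323.39138544 235.41946353]
```

View pics/m3.png

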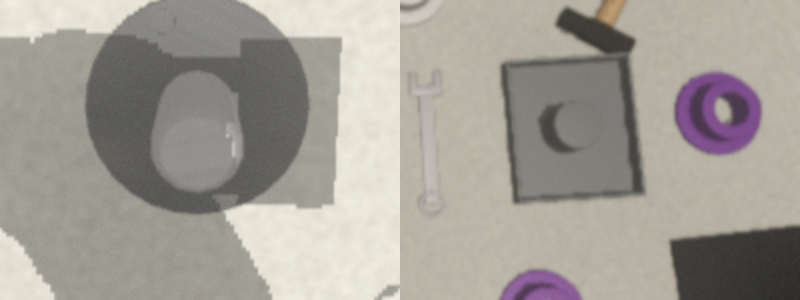

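Cap stands in the tray; shaft end is near full image (324,237). I refine the positions by fitting projected circles to the image gradient.

```bash
cat >> h.py <<'E'
def fit(im,c,W,circles,p0,span=8):
    "maximise radial gradient magnitude under projected circles (z,r,weight)"
    g=cv2.GaussianBlur(np.log(im.astype(np.float32).mean(2)+5),(0,0),1.0)
    gx,gy=cv2.Sobel(g,cv2.CV_32F,1,0),cv2.Sobel(g,cv2.CV_32F,0,1)
    a=np.linspace(0,2*np.pi,240,endpoint=False);Wi=np.linalg.inv(W)
    def f(x,y):
        t=0
        for z,r,w in circles:
            P=np.c_[x+r*np.cos(a),y+r*np.sin(a),np.full(240,z),np.ones(240)]@Wi.T
            u=(c["cx"]-c["fx"]*P[:,0]/P[:,2]).astype(np.float32);v=(c["cy"]+c["fy"]*P[:,1]/P[:,2]).astype(np.float32)
            tu=np.gradient(u);tv=np.gradient(v);n=np.hypot(tu,tv)
            m=(cv2.remap(gx,u,v,1)[:,0]*tv-cv2.remap(gy,u,v,1)[:,0]*tu)/n
            t+=w*np.minimum(np.abs(m),.3).mean()
        return t
    best=np.array(p0,float)
    for s in (1,.2):
        k=np.arange(-span,span+.1,1)*s
        best=max(((f(best[0]+i,best[1]+j),best[0]+i,best[1]+j) for i in k for j in k))
        sc,best=best[0],np.array(best[1:])
    return best,sc
CIR=dict(shaft=[(10,50,1),(90,13,.7),(82,17,.5)],long=[(60,31,1),(60,18.5,1)],roller=[(46,33,1),(46,18.5,1),(10,48,1)],cap=[(96,26,1),(10,50,.7)])
E
python3 - <<'E'
from h import *
c=bot.get_calibration("wrist")
for n,p in [("roller",(630,-154)),("long",(649,174)),("cap",(442.5,31)),("shaft",(442.5,30))]:
    im=cv2.imread(f"pics/{n}.png");W=np.load(f"{n}_W.npy")
    b,s=fit(im,c,W,CIR[n],p);print(n,b,s,[fit(im,c,W,[k],b,4)[0] for k in CIR[n]])
E
```

```text
roller [ 630.6 -154.6] 0.590867 [array([ 629.8, -153.4]), array([ 630.6, -154.4]), array([ 631., -155.])]
long [649.4 174.8] 0.5565568 [array([649.4, 174.8]), array([649.6, 175. ])]
cap [442.7  32. ] 0.4948596 [array([442.7,  31.8]), array([443.3,  32.8])]
shaft [443.3  31.8] 0.5996104 [array([444.1,  31.8]), array([443.1,  31.6]), array([443.7,  32.6])]
```

Run:
```python
from h import *
Q=q(np.pi/2); c=bot.get_calibration("wrist")
X,Y=649.4,174.8
bot.move_ptp([X,Y,100],Q); bot.line_to([X,Y,24],90); bot.move_gripper(58,15); bot.pause(.2)
s=bot.read_state(); print("grip",s["tcp_pos"],s["width"],s["contact_force"])
bot.move_gripper(87); bot.line_to([X,Y,190],200); bot.pause(.4)
c,W,im=snap("long2"); s=bot.read_state(); print("look",s["tcp_pos"])
b,sc=fit(im,c,W,CIR["long"],(X,Y)); print(b,sc)
bot.line_to([X,b[1],24],140); bot.move_gripper(58,25); bot.pause(.3)
s=bot.read_state(); print("grip2",s["t"],s["tcp_pos"],s["width"],s["contact_force"])
bot.line_to([X,b[1],140],140);bot.pause(.2);s=bot.read_state(); print("lift",s["t"],s["tcp_pos"],s["width"],s["contact_force"],s["moment"])
```

```text
grip [649.52728239 174.87818012  24.2556423 ] 62.59723759798722 [-0.9603552   0.18883003  3.72372768]
look [649.37643777 174.79404601 189.6664239 ]
[649.2 174.8] 0.5687073
grip2 23.2417 [649.50786283 174.83138585  24.28633477] 62.10268304075823 [-1.32931104 -0.0664756   5.61370944]
lift 24.4167 [648.95565261 174.58489953 138.85792732] 62.652855300766085 [-0.38083181  0.03872911 -2.77026786] [ 0.06583264  0.07212734 -0.01242016]
```

```bash
cat >> h.py <<'E'
def insert(T,z0,z1,steps,vel=40,fmax=12):
    "centre over T using measured TCP, then lower in steps with lateral force compliance"
    cmd=np.array(T,float); bot.line_to([*cmd,z0],200); bot.pause(.4)
    s=bot.read_state(); cmd+=np.clip(np.array(T)-s["tcp_pos"][:2],-1.5,1.5)
    f0=s["contact_force"].copy(); print("over",s["tcp_pos"],f0)
    for z in np.linspace(z0,z1,steps+1)[1:]:
        bot.line_to([*cmd,z],vel); s=bot.read_state(); f=s["contact_force"]-f0
        print(round(s["t"],1),s["tcp_pos"].round(1),f.round(1),round(s["width"],1))
        if f[2]>fmax: print("stop"); return cmd,False
        cmd+=np.clip(f[:2]*.08,-.6,.6)
    return cmd,True
E
python3 - <<'E'
from h import *
print(insert((443.5,31.7),145,94,8))
E
```

```text
over [443.5946083   31.78107053 144.84674375] [-1.43425788 -0.49342415 -3.2905334 ]
26.5 [443.1  31.5 138.2] [ 1.7 -0.2  0.1] 61.8
26.8 [443.3  31.5 131.9] [1.6 0.8 0.1] 62.8
27.1 [443.4  31.6 125.6] [1.1 0.7 0.2] 62.4
27.4 [443.5  31.6 119.2] [1.3 0.9 1. ] 62.5
27.8 [443.6  31.7 112.8] [2.2 0.7 0. ] 62.3
28.1 [443.8  31.7 106.4] [2.2 0.9 0.5] 62.2
28.4 [444.1  31.8 100.1] [1.4 0.2 0.4] 62.1
28.7 [444.4  31.9  93.8] [ 1.9 -0.7 -0.6] 62.3
(array([444.47244686,  31.87959781]), True)
```

Run:
```python
from h import *
for z in (80,65,52,42,37,35,34,33.3):
    bot.line_to([444.0,31.8,z],45 if z>40 else 20); s=bot.read_state(); f=s["contact_force"]
    print(round(s["t"],1),s["tcp_pos"].round(1),f.round(1),round(s["width"],1))
    if f[2]>4: break
bot.move_gripper(68); bot.pause(.1); bot.move_gripper(87); bot.line_to([444,31.8,120],150); bot.line_to([443.3,31.8,220],250); bot.pause(.3)
c,W,im=snap("seated"); 
print(fit(im,c,W,[(70,31,1)],(443.5,31.8),5),bot.read_state()["t"])
k=im[160:310,225:425]; k=np.clip((k/np.percentile(k,90))**.6*230,0,255).astype(np.uint8)
cv2.imwrite("pics/m4.png",cv2.resize(k,(400,300)))
```

```text
29.1 [444.1  31.8  79.8] [-0.   0.2 -3. ] 62.2
29.6 [444.   31.8  64.8] [-0.1 -0.1 -2.6] 62.4
30.1 [444.   31.8  51.8] [-0.3  0.9 -3.7] 62.3
30.4 [444.   31.8  41.7] [ 1.3  0.6 -2.2] 62.3
30.8 [444.1  31.8  36.9] [ 0.  -0.  -1.6] 62.2
31.1 [444.   31.8  34.9] [ 0.1 -0.7 -2.7] 62.3
31.3 [444.2  31.9  34.2] [-1.  -0.5  1.7] 62.4
31.6 [444.3  31.9  34.2] [-3.9  1.  13.1] 62.1
(array([443.5,  31.6]), np.float32(0.28834355)) 34.2917
```

View pics/m4.png

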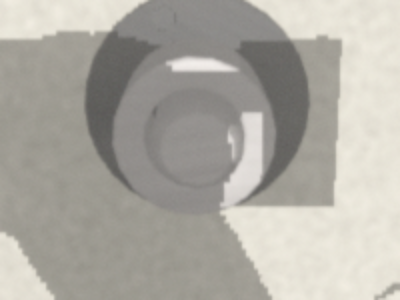

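Sleeve is seated round the shaft on the foot (ring concentric in the crop). Next the roller.

Run:
```python
from h import *
Q=q(np.pi/2)
X,Y=630.6,-154.4
bot.move_ptp([X,Y,176],Q); bot.pause(.4)
c,W,im=snap("roller2"); b,sc=fit(im,c,W,CIR["roller"],(X,Y),5); print(b,sc,[fit(im,c,W,[k],b,4)[0] for k in CIR["roller"]],bot.read_state()["tcp_pos"])
X,Y=b
bot.line_to([X,Y,60],150); bot.line_to([X,Y,14.5],70); bot.move_gripper(60,25); bot.pause(.3)
s=bot.read_state(); print("grip",s["t"],s["tcp_pos"],s["width"],s["contact_force"])
bot.line_to([*b,130],150);bot.pause(.2);s=bot.read_state(); print("lift",s["t"],s["tcp_pos"],s["width"],s["contact_force"],s["moment"])
```

```text
[ 630.8 -154.6] 0.57079244 [array([ 629.2, -153.6]), array([ 631.2, -154.2]), array([ 631.2, -155.2])] [ 630.63871986 -153.90536935  176.44976273]
grip 38.2917 [ 631.03538824 -154.59441096   14.84827266] 66.47259837843177 [-0.89179297 -0.08198384  4.50966288]
lift 39.4083 [ 630.21054366 -154.56468658  128.73210482] 66.84428250287607 [-0.38159032  0.09267263 -3.20489031] [ 0.03915442  0.10297519 -0.00695641]
```

Run:
```python
from h import *
x,y=443.7,31.6
bot.line_to([x,y,128],260); bot.pause(.3); s=bot.read_state(); print(s["tcp_pos"])
for z in (112,104,99,95,91,88,86.3,85,84.3,83.7):
    bot.line_to([x,y,z],45 if z>90 else 25); s=bot.read_state(); f=s["contact_force"]
    print(round(s["t"],1),s["tcp_pos"].round(1),f.round(1),round(s["width"],1))
    if f[2]>2: break
```

```text
[443.93026767  31.09688031 127.74748038]
41.4 [443.6  31.5 111.7] [-0.   0.5 -3.7] 66.2
41.7 [443.4  31.5 103.7] [ 0.1 -0.3 -3.8] 66.8
42.0 [443.5  31.5  98.7] [ 0.1 -0.3 -4.4] 66.6
42.2 [443.5  31.5  94.8] [-0.3  0.  -3.8] 66.7
42.5 [443.5  31.5  90.7] [-0.5 -0.1 -4.7] 66.5
42.7 [443.6  31.6  87.8] [-0.6  0.4 -3.9] 66.4
43.0 [443.7  31.6  86.2] [ 0.6  0.4 -4. ] 66.3
43.2 [443.7  31.6  85. ] [ 0.7  0.  -3.2] 66.7
43.5 [443.8  31.6  84.8] [-3.4 -0.1  5.3] 66.7
```

Run:
```python
from h import *
Q=q(np.pi/2)
bot.move_gripper(87); bot.line_to([443.7,31.6,190],160)
bot.move_ptp([467,350,340],Q); bot.pause(.3)
c,W,im=snap("gauge2"); np.save("gauge2_W.npy",W); s=bot.read_state(); print(s["t"],s["tcp_pos"])
cv2.imwrite("pics/g2.png",np.clip((im/im.max())**.6*255,0,255).astype(np.uint8))
```

```text
46.575 [467.15802446 349.45091274 340.01452205]
```

View pics/g2.png

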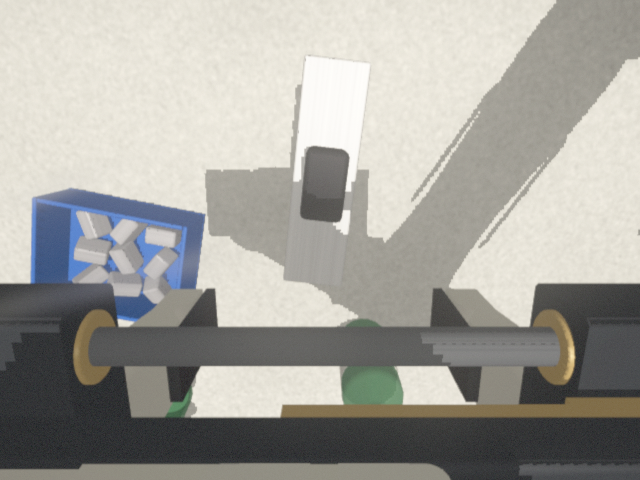

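Beam corners are at (306,56), (370,63), (342,284), (284,279); the grip block is centred near (325,184).

Run:
```python
from h import *
c=bot.get_calibration("wrist");W=np.load("gauge2_W.npy")
A=np.array([ray(c,W,p,164) for p in [(306,56),(370,63),(342,284),(284,279)]]);print(A.round(1))
C=A.mean(0);d=(A[3]+A[2]-A[0]-A[1]);yaw=np.arctan2(-d[0],d[1]);print(C,np.linalg.norm(d)/2,yaw)
print("grip top",ray(c,W,(325,184),209))
Q=q(np.pi/2+yaw)
for p in ([*C,172],[*C,325],[443.7,31.6,325],[443.7,31.6,172]): print(bot.solve_ik(p,Q))
bot.move_ptp([*C,270],Q); bot.line_to([*C,173],100); bot.pause(.2); s0=bot.read_state()
bot.move_gripper(24,40); bot.pause(.2); s=bot.read_state(); print(s["t"],s["tcp_pos"],s["width"],s0["contact_force"],s["contact_force"],s["moment"])
np.save("g.npy",[*C,yaw])
```

```text
[[479.5 226.2]
 [432.5 231. ]
 [451.5 404.3]
 [500.4 399.6]]
[465.97546301 315.26944192] 174.4867414452997 -0.11429731846171547
grip top [465.9430941  314.03188029]
[ 0.94272104  0.2177424  -0.31673488  0.         -1.03631904 -1.05701836]
[ 0.94272104  0.12443859 -0.076891    0.         -1.36946674 -1.05701836]
[ 0.51690157 -0.08720786 -0.29374826  0.         -1.36425592 -0.63119888]
[ 0.51690157  0.01844695 -0.5517663   0.         -1.00058308 -0.63119888]
49.4417 [465.95264756 315.30682014 172.97364441] 30.049135231186114 [ 0.4531255  -1.18144897 -0.17357831] [ 0.77719069  0.10070255 -0.45495052] [0.12975536 0.11902183 0.02570901]
```

Run:
```python
from h import *
C=np.load("g.npy")[:2]; x,y=443.7,31.8
bot.line_to([*C,320],130); s=bot.read_state(); print(s["t"],s["tcp_pos"],s["width"],s["contact_force"],s["moment"])
bot.line_to([x,y,320],180); bot.pause(.3); s=bot.read_state();f0=s["contact_force"]; print(s["t"],s["tcp_pos"],f0,s["moment"])
for z,v in ((230,100),(190,60),(178,30),(175,20),(174,15),(173.3,15),(172.7,15),(172.2,15),(171.7,15)):
    bot.line_to([x,y,z],v); s=bot.read_state(); f=s["contact_force"]-f0
    print(round(s["t"],1),s["tcp_pos"].round(1),f.round(1),s["moment"].round(2))
    if z<174.5 and f[2]>6: break
cv2.imwrite("pics/e.png",np.hstack([cv2.resize(bot.camera("scene")[100:340,200:520,::-1],(400,300)),cv2.resize(bot.camera("top")[160:340,160:400,::-1],(400,300))]))
```

```text
50.725 [465.55257915 314.98685765 318.88415694] 29.848071008268338 [-0.73436891 -0.9408908  -7.80716549] [-0.00768314  0.07314311 -0.02114787]
52.7583 [443.76247557  32.1493604  319.89867716] [ 1.39965612 -0.15324573 -5.53098   ] [-0.00142951  0.09061221 -0.02998935]
53.8 [444.2  31.9 230.7] [-0.5 -0.1  0.8] [0.03 0.09 0.05]
54.6 [443.6  31.7 190.1] [-2.  -0.6  0.2] [-0.03  0.51  0.03]
55.2 [443.9  31.9 178.1] [-0.9  0.7  1.5] [-0.02 -0.14  0.02]
55.5 [443.8  31.9 175. ] [-1.2  0.6  1.5] [ 0.09 -0.15 -0.02]
55.7 [443.8  31.8 174. ] [-0.1  0.6  0.4] [ 0.08 -0.18  0.01]
56.0 [443.8  31.9 173.3] [-0.2  0.5  1.3] [ 0.17 -0.21  0.  ]
56.2 [443.9  31.9 173. ] [-1.8  1.4  5.3] [ 0.35  0.33 -0.05]
56.5 [444.   31.9 172.9] [-3.6  0.7 11.5] [ 0.41  1.14 -0.04]
```

View pics/e.png

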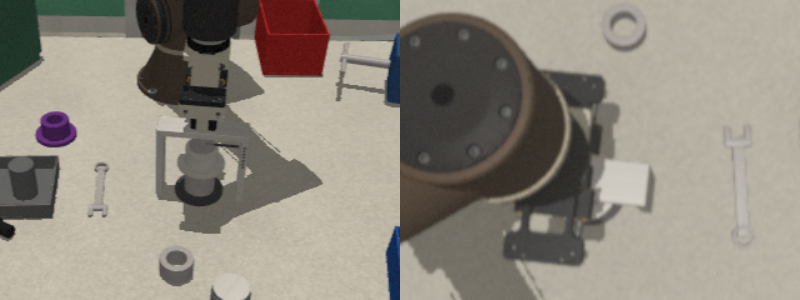

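Gauge stands straddling the stack with its foot on the roller, and it seated at the expected height (172.9). Now I let go, retreat, check and hand in.

Run:
```python
from h import *
bot.move_gripper(60); bot.move_gripper(86); bot.line_to([443.7,31.8,240],80); bot.line_to([443.7,31.8,330],150); bot.pause(.5)
s=bot.read_state(); print(s["t"],s["contact_force"])
c,W,im=snap(); 
cv2.imwrite("pics/e2.png",np.hstack([cv2.resize(bot.camera("scene")[140:320,240:480,::-1],(400,300)),cv2.resize(im,(400,300))]))
```

```text
60.2333 [-0.05895612 -0.60318755 -0.03638104]
```

View pics/e2.png

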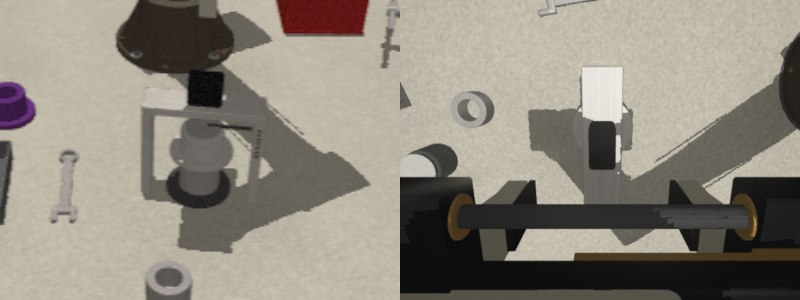

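The gauge stands upright and free over the stack with its foot on the roller (scene crop, about (200,150)). The gripper is clear of everything.

```bash
python3 -c "
from plant import bot
print(bot.close_job())"
```

```text
the job is handed in; nothing more can be done
None
```

I finished the build and handed it in at about 60 s: the cap is in the tray, the taller sleeve and the flanged roller are seated on the spindle, and the gauge stands released over them with its foot on the roller; I judged this from camera pictures and arm heights, as the foot's reading can't be read directly and the hand-in returned no verdict.

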